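# Lock the slip pump's cover and hold its enabling plunger

## Task

Take the red-handled fork key from its wooden stand and, with the key, turn both orange cover screws of the blue slip pump clockwise, a quarter turn to their stops, so that their bars line up with the white marks. Then, still holding the key, press the yellow spring plunger down with its fork end until the plunger's top is flush with the rim of the black ring (halfway, 7 mm; never down to the bottom stop) and finish while holding it there. Do not touch the screws or the plunger with the gripper itself, do not press the plunger before both screws are locked, and leave the pottery and the mould around undisturbed.

Things in the scene. Friction and masses are not known exactly. Their poses are not given: they have to be found in the camera images.
- pump: casting-slip pump, fixed: blue gearbox 200 (x) x 300 (y) x 80 mm high, top at z = 80 mm of its frame, with a dark grey cover plate over the +y part of the top (plate top at z = 84) and a finned motor 80 mm long at its +x side. Origin at the centre of its underside on the work surface, z up. The white marks beside each screw lie along the pump's y axis.
- screw_a_top (a point): centre of the top of cover screw A, 98 mm above the work surface, at (-50, 110) mm in the pump's frame. Screw head: a steel disc 34 mm across and 3 mm thick on the cover plate, with an orange upright bar on it, 28 mm long, 6 mm wide, 11 mm high. x axis along the bar, z up.
- screw_b_top (a point): the same for cover screw B, at (50, 5) mm in the pump's frame.
- screw_a (a joint): turn of screw A in rad, growing clockwise seen from above; starts at 0 to 0.35; 0 = bar along the pump's x axis, 1.57 = locked, bar along the pump's y axis, in line with the white marks, against a stop. Stays where it is left; turning takes about 0.08 N m.
- screw_b (a joint): the same for screw B.
- plunger_top (a point): centre of the top face of the yellow plunger cap, 36 mm across, at (-10, -100) mm in the pump's frame, 112 mm above the work surface when free. Moves straight down with the plunger. A fixed black ring round it (inside 48 mm, outside 58 mm) has its rim 105 mm above the work surface, 7 mm below the free cap.
- plunger (a joint): travel of the plunger in m, 0 = free (up), growing downward, 0.014 = bottom stop. Spring: 3 N at the start plus 0.4 N per mm, so about 5.8 N at 7 mm. It springs back when let go.
- key: loose fork key, 180 g, 74 mm tall, upright in its stand. Origin: centre of its underside (fork end), z up. Two prongs, each 28 (x) x 6 x 18 mm high, at y = -8 and +8 mm leave a slot 10 mm wide along x that fits over a screw bar; collar 40 mm across at z = 18 to 24; red handle 30 (x) x 16 (y) mm at z = 24 to 74: grasp it from above across y, fingertips just over the collar.
- key_stand: fixed wooden block 85 x 85 x 30 mm with a pocket 14 mm deep in which the key's fork stands loosely, its underside 16 mm above the work surface. Origin at the centre of the underside, z up.
- small_mould: bystander: small white plaster mould, 85 x 85 x 50 mm, 0.6 kg, origin at the centre of its underside; stands on the side where the key stand is not.
- mushroom: bystander: clay-coloured ceramic mushroom, 72 mm across, 73 mm tall, origin at the centre of its foot.
- plate: bystander: white plate, 170 mm across, 22 mm high, origin at the centre of its underside.
- mug: bystander: blue mug, 76 mm across, 85 mm tall, handle at its +y, origin at the centre of its underside.
- glaze_jar: bystander: glaze jar, 64 mm across, 85 mm tall, origin at the centre of its underside.
Not all that is in view belongs to the job. Of the things like the key, leave any that is purple or turquoise; of the rest the smaller one is meant.

How it is judged:
On the way, in this order (a step that is already met when the one before it is completed fails the run):
1. one of the two screws is locked (within about 10 degrees of its stop) (value of joint any of screw_a, screw_b above 1.4 rad), for 0.1 s.
2. both screws are locked (value of joint each of screw_a, screw_b above 1.4 rad), for 0.1 s.
3. the key, held in the gripper, presses the plunger to its middle position (5 to 9 mm) (value of joint plunger between 0.005 and 0.009 m and contact force between key and plunger above 2 N and contact force between the fingers and key above 3 N), for 0.3 s.
At the end, for the whole second after the job is handed in: Both screws are turned past 1.4 rad (stop at 1.57), and the key, still gripped (over 3 N), presses the plunger with over 2 N and holds it 5 to 9 mm down through the last second (all of step 2 and all of step 3); the arm keeps its last pose, push and grip.
It fails at once if the plunger is pressed (over 4 mm) before both screws are locked (value of joint plunger above 0.004 m and value of joint any of screw_a, screw_b below 1.4 rad).
It fails at once if the plunger is pushed to its bottom stop (over 13 mm) (value of joint plunger above 0.013 m).
It fails at once if the gripper itself touches a screw or the plunger (over 1 N) (contact force between any of the arm, the fingers and screw_a above 1 N or contact force between any of the arm, the fingers and screw_b above 1 N or contact force between any of the arm, the fingers and plunger above 1 N).
It fails at once if a bystander is shifted by more than 20 mm (distance of any of small_mould, mushroom, plate, mug, glaze_jar from where it was at the start of the episode above 0.02 m).
It also fails if it takes over 61 s, if anything falls off the work surface, if the arm or the gripper's body presses on something with over 40 N, if the wrist force passes 120 N, or if a joint passes its speed limit or range.

## Robot

A 6-joint arm with a two-finger parallel gripper is mounted at the origin on the work surface. World frame = base frame: x ahead of the robot, y to its left, z up, the work surface at z = 0. Lengths are in m, angles in rad, forces in N, time in s.
With the tool pointing down it reaches from about 0.2 to 0.875 m from the base axis. Payload 3.4 kg.
Tool frame: the origin (TCP) lies midway between the tips of the shut fingers; the grasp point (between the pads) lies 19 mm behind it; z points along the fingers, y is the line along which they close (so a half turn about z gives the same grasp; the last joint's range is limited). The gripper opens to 94 mm and grips with 3 to 60 N. Pads are 16 mm wide; open, the fingers measure 119 mm over their backs; the gripper's body (75 mm by 177 mm) begins 78 mm behind the grasp point.
Start: joints at [1.196, 0.276, 1.505, -0, 1.361, -0.121], TCP at [0.144, 0.557, 0.205] pointing down, gripper open.
Joint ranges: [-2.89, 2.89], [-0.75, 2.08], [0.22, 2.7], [-1.18, 4.32], [0.11, 2.71], [-2.7, 2.7]. Speed limits (rad/s): [2.57, 2.57, 3.14, 3.14, 3.14, 3.14].

## Interface

Orientations are given as a unit quaternion [w, x, y, z].
In Python, from cell import * gives the robot as it stands.
- The arm moves only by the tool step_arm, never from a script. Its arguments are lists of equal length, an entry for each row: "travel": the shift along the tool's x, y, z in mm, a list of three; "rot": the turn, a rotation vector about the tool's x, y, z in rad, a list of three; "claw": the opening in per cent of the stroke, from 0 (shut) to 100 (fully open). In form: {"travel": [[tx, ty, tz], ...], "rot": [[rx, ry, rz], ...], "claw": [claw, ...]}. A call has 1 to 12 rows; each row shifts and turns the commanded pose from where the row before left it, along the tool's axes as they then stand; what a row does not reach is not made up. A row lasts 1/10 s, in which the tool goes at most 50 mm and 8.59 degrees, less where a joint would pass 70% of its speed; a pose out of reach is approached as far as the arm can. A call is refused whole if a number of a shift passes 50 or a number of a turn 0.15, either way. A call with a gripper value outside its range is refused whole. The fingers move at their own pace and stop on an object; "squeeze" is the grip in N (left out, the last holds). Time passes only in rows, so rows that do not move let the fingers close. It gives the time, the measured TCP pose, the force, the opening and the grip force at its end, in the units of the state.
- get_obs(): the state, without advancing time (a new reading comes with each control period).
- camera(name): name is "scene" or "side" or "wrist"; returns the picture (480x640x3 uint8, blue, green, red); there is no depth.
- camera_params(name): a dict with "mtx" (3x3 intrinsics, pixels), "k1" (the pictures are not rectified: a ray, as slopes to the right and down, at radius r is drawn at 1 + k1 r^2 times it, then the intrinsics apply), "extrinsics" (4x4, takes a point from world to camera coordinates); the wrist camera has in their place "tool_from_camera" (4x4, takes a point from camera to tool coordinates, whose origin is the TCP and whose axes are the flange's). Camera axes: x right, y up, looking along -z (the intrinsics and any distortion apply to the point x, -y, -z); pixel columns grow to the right and rows downward; lengths in m; the calibration is good to about 2 mm. A picture is of the moment at which its call begins: read the wrist's pose just before it. camera_params takes no time and is no camera call.
- sign_off(): hands the job in; it is judged then, once.
The state is a dict: "time_s": time; "qpos": joint angles; "joint_velocities": joint speeds; "tau": joint torques, N m; "tool_pos": TCP position; "tcp_rot": TCP orientation; "wrist_force": force on the tool from outside, world axes, zero at the start; "ft_torque": the same for the moment, N m; "width": finger opening in m; "finger_force": force on a finger pad.
Only numpy, scipy, OpenCV 4.12 (cv2) and the standard library are available. Lean on these libraries where they do the work, as an engineer would, in place of code of your own. Each camera call takes 0.05 s, during which the arm holds its last target. There are 200 camera calls.

## Working session

There is one attempt and no reset: what is moved stays moved. The work goes in short steps, Python scripts to look and compute and a tool call to move; the robot and the scene stay as the last step left them, time stands still between calls to the robot, and variables do not carry over. Pictures are saved under pics/ and viewed, at most 10 in all, crops included, and the job is handed in when it is done.

Besides the shell and the picture viewer there is one more tool, called by a JSON object that holds its "fn" and its "kwargs". step_arm: Moves the arm, as the interface text tells. Its arguments: {"type":"object","properties":{"travel":{"type":"array"},"rot":{"type":"array"},"claw":{"type":"array"},"squeeze":{"type":"number"}},"required":["travel","rot","claw"]}

```bash
mkdir -p pics; ls; cat > h.py <<'E'
import numpy as np, cv2
from cell import *
from scipy.spatial.transform import Rotation as R
def T_tool(o=None):
    o=o or get_obs(); q=np.array(o["tcp_rot"]); T=np.eye(4)
    T[:3,:3]=R.from_quat(q[[1,2,3,0]]).as_matrix(); T[:3,3]=o["tool_pos"]; return T
def w2c(name,T=None):
    p=camera_params(name)
    if name=="wrist": return np.linalg.inv((T_tool() if T is None else T)@np.array(p["tool_from_camera"]))
    return np.array(p["extrinsics"])
def ray(name,uv,T=None):
    p=camera_params(name); M=np.array(p["mtx"]); k=p["k1"]
    d=np.linalg.solve(M,[uv[0],uv[1],1.])[:2]; s=d.copy()
    for _ in range(30): s=d/(1+k*(s@s))
    E=np.linalg.inv(w2c(name,T)); return E[:3,3],E[:3,:3]@np.array([s[0],-s[1],-1])
def onz(name,uv,z,T=None):
    o,d=ray(name,uv,T); return o+d*(z-o[2])/d[2]
def proj(name,P,T=None):
    p=camera_params(name); c=w2c(name,T)@np.append(P,1); s=np.array([c[0],-c[1]])/-c[2]
    s=s*(1+p["k1"]*(s@s)); return (np.array(p["mtx"])@np.append(s,1))[:2]
E
python3 - <<'E'
from h import *
for n in ("scene","side","wrist"): cv2.imwrite(f"pics/{n}0.png",camera(n))
for n in ("scene","side"):
    p=camera_params(n); E=np.linalg.inv(p["extrinsics"]); print(n,p["mtx"][0],p["k1"],E[:3,3],-E[:3,2])
print(camera_params("wrist")); print(get_obs())
E
```

```text
pics
scene [578.92585487   0.         320.46400132] -0.17998109834463547 [ 0.91848246 -0.84301964  1.23218545] [-0.29495582  0.5406644  -0.78783442]
side [510.55524535   0.         315.11299767] 0.02223463167208788 [ 0.41037802 -0.73642519  0.84686283] [ 0.06110687  0.68592104 -0.7251057 ]
{'mtx': array([[390.76219746,   0.        , 318.49081972],
       [  0.        , 390.76219746, 236.9955431 ],
       [  0.        ,   0.        ,   1.        ]]), 'k1': -0.011284396436558162, 'tool_from_camera': array([[-1.45771301e-04,  9.73202718e-01,  2.29948794e-01,
         6.52805715e-02],
       [ 9.99999977e-01,  1.78021423e-04, -1.19503280e-04,
        -1.51471479e-04],
       [-1.57236729e-04,  2.29948771e-01, -9.73202722e-01,
        -1.77621679e-01],
       [ 0.00000000e+00,  0.00000000e+00,  0.00000000e+00,
         1.00000000e+00]])}
{'time_s': 0.15, 'qpos': array([ 1.19598994e+00,  2.76390579e-01,  1.50578808e+00,  2.02648640e-05,
        1.36072883e+00, -1.20994874e-01]), 'joint_velocities': array([-0.00070809, -0.00316053, -0.001881  ,  0.00175758, -0.00057048,
        0.00137958]), 'tau': array([ 1.84156437e-03, -4.04927194e+01, -2.37434810e+01,  7.04058562e-02,
        3.14001110e-02, -9.56687973e-05]), 'tool_pos': array([0.14422129, 0.55619015, 0.20485882]), 'tcp_rot': array([-1.70915670e-04,  1.26567470e-01,  9.91957783e-01, -6.34889602e-04]), 'wrist_force': array([0.34562851, 0.53421268, 0.16881899]), 'ft_torque': array([-0.0458078 , -0.01193804,  0.00715403]), 'finger_force': 0.0, 'width': 0.09411833668814716}
```

View pics/scene0.png

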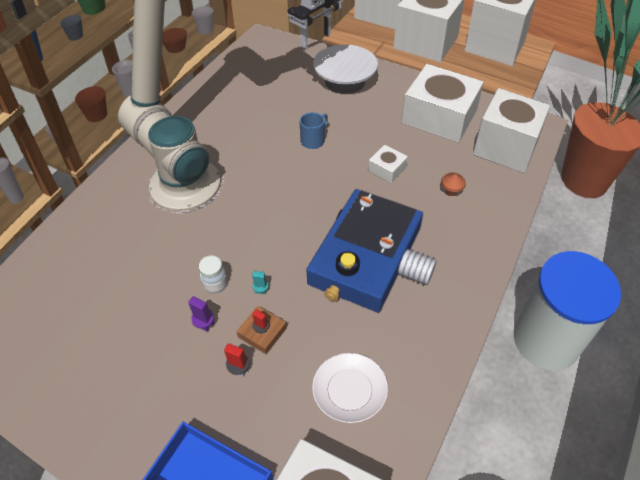

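View pics/side0.png

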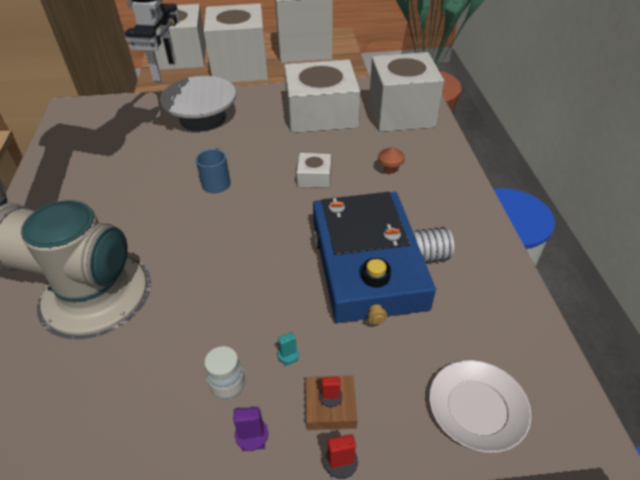

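The two red candidates are the key in the wooden stand at scene (260,320) and a free-standing one at (236,358). Purple (201,312) and turquoise (260,281) are ruled out. The one in the stand looks smaller. I'll check that with a crop and measure the rest.

```bash
python3 - <<'E'
from h import *
I={n:cv2.imread(f"pics/{n}0.png") for n in ("scene","side")}
def tri(a,b):
    (o1,d1),(o2,d2)=ray("scene",a),ray("side",b)
    s=np.linalg.lstsq(np.c_[d1,-d2],o2-o1,rcond=None)[0]
    p,q=o1+s[0]*d1,o2+s[1]*d2; return (p+q)/2,np.linalg.norm(p-q)
def blobs(n,lo,hi,roi,amin=8):
    x0,y0,x1,y1=roi; h=cv2.cvtColor(I[n],cv2.COLOR_BGR2HSV)[y0:y1,x0:x1]
    m=cv2.inRange(h,lo,hi); k,_,s,c=cv2.connectedComponentsWithStats(m)
    r=[(c[i]+[x0,y0],s[i]) for i in range(1,k) if s[i,4]>=amin]; 
    for c_,s_ in r: print(n,c_.round(1),s_[2:], s_[:2]+[x0,y0])
    return r
print("orange");
for n,roi in (("scene",(310,180,430,270)),("side",(315,185,430,260))): blobs(n,(3,120,120),(17,255,255),roi,5)
print("yellow")
for n,roi in (("scene",(310,230,380,280)),("side",(340,240,410,290))): blobs(n,(20,120,120),(34,255,255),roi)
print("red")
for n,roi in (("scene",(215,295,285,385)),("side",(300,365,370,475))): blobs(n,(0,150,80),(4,255,255),roi)
a=cv2.resize(I["scene"][270:390,180:300],(480,480),interpolation=cv2.INTER_CUBIC)
b=cv2.resize(I["side"][360:480,290:370],(320,480),interpolation=cv2.INTER_CUBIC)
cv2.imwrite("pics/crop1.png",np.hstack([a,b]))
E
```

```text
orange
scene [365.8 199.3] [ 9  7 32] [362 196]
scene [386.3 240.3] [10  7 35] [382 237]
side [336.4 203.6] [13  4 47] [330 202]
side [392.5 231.1] [14  5 56] [386 229]
yellow
scene [347.5 259.5] [ 14  15 172] [341 253]
side [376.2 267. ] [ 19  18 257] [367 259]
red
scene [259.4 318.5] [ 15  19 186] [252 310]
scene [234.8 355.5] [ 20  24 346] [225 344]
side [330.3 387.1] [ 18  22 368] [322 377]
side [341.3 450.5] [ 27  33 733] [328 435]
```

View pics/crop1.png

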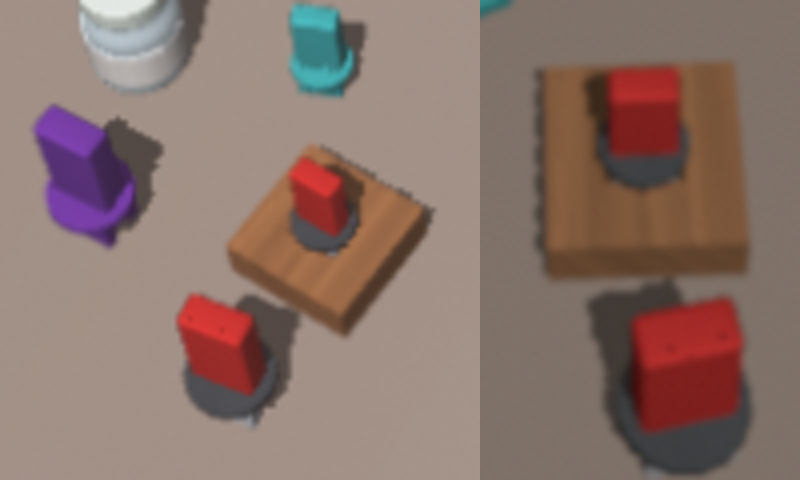

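The crop shows the red key in the stand (scene (260,320)) is clearly smaller than the free red one (235,356), so it's the one meant. Next, the 3D positions.

```bash
python3 - <<'E'
from h import *
for nm,a,b,z in (("A",(365.8,199.3),(336.4,203.6),.097),("B",(386.3,240.3),(392.5,231.1),.097),("P",(347.5,259.5),(376.2,267),.110),("key",(259.4,318.5),(330.3,387.1),.07)):
    (o1,d1),(o2,d2)=ray("scene",a),ray("side",b)
    s=np.linalg.lstsq(np.c_[d1,-d2],o2-o1,rcond=None)[0]; p,q=o1+s[0]*d1,o2+s[1]*d2
    print(nm,((p+q)/2).round(4),np.linalg.norm(p-q).round(4),onz("scene",a,z).round(4),onz("side",b,z).round(4))
# stand top corners (side crop): scale 4, offset
c=[onz("side",(290+(x-480)/4,360+y/4),.03) for x,y in ((545,68),(734,63),(747,245),(547,250))]
c=np.array(c)[:,:2]; print(c.round(4),c.mean(0)); 
for i in range(4): v=c[(i+1)%4]-c[i]; print(np.linalg.norm(v).round(4),np.degrees(np.arctan2(v[1],v[0])).round(1))
# top face of red handle z=.09
for x,y in ((612,72),(679,70),(678,98),(610,100)): print(onz("side",(290+(x-480)/4,360+y/4),.09).round(4))
E
```

```text
A [0.536  0.1097 0.0967] 0.0005 [0.5363 0.1091 0.097 ] [0.5359 0.1097 0.097 ]
B [0.6403 0.0088 0.097 ] 0.0006 [0.6401 0.0092 0.097 ] [0.6403 0.0085 0.097 ]
P [ 0.5847 -0.0969  0.1092] 0.0 [ 0.5849 -0.0974  0.11  ] [ 0.5845 -0.0975  0.11  ]
key [ 0.4673 -0.3157  0.0669] 0.0001 [ 0.4685 -0.3172  0.07  ] [ 0.4671 -0.3174  0.07  ]
[[ 0.4299 -0.2711]
 [ 0.5139 -0.2786]
 [ 0.5058 -0.3629]
 [ 0.4226 -0.3554]] [ 0.46805604 -0.31700384]
0.0844 -5.1
0.0847 -95.5
0.0835 174.8
0.0846 85.1
[ 0.4558 -0.3104  0.09  ]
[ 0.4833 -0.3127  0.09  ]
[ 0.4811 -0.3253  0.09  ]
[ 0.4534 -0.3229  0.09  ]
```

{"fn": "step_arm", "kwargs": {"travel": [[0,0,0],[0,0,0],[-20,-42,0],[-20,-42,0],[-20,-42,0],[-20,-42,0],[-20,-42,0],[-20,-42,0],[-20,-42,0],[-20,-42,0],[-20,-42,0],[-20,-42,0]], "rot": [[0,0,-0.083],[0,0,-0.083],[0,0,0],[0,0,0],[0,0,0],[0,0,0],[0,0,0],[0,0,0],[0,0,0],[0,0,0],[0,0,0],[0,0,0]], "claw": [50,50,50,50,50,50,50,50,50,50,50,50], "squeeze": 40}}

```text
time_s: 1.35
tool_pos: [0.3068, 0.119, 0.2056]
tcp_rot: [0.0, 0.044, 0.999, 0.0]
wrist_force: [2.1, 0.3, -1.0]
width: 0.0471
finger_force: 0.0
```

{"fn": "step_arm", "kwargs": {"travel": [[-18,-38,0],[-18,-38,0],[-18,-38,0],[-18,-38,0],[-18,-38,0],[-18,-38,0],[-18,-38,0],[-18,-38,0],[-18,-38,0],[-18,-38,0],[-18,-38,0],[0,0,0]], "rot": [[0,0,0],[0,0,0],[0,0,0],[0,0,0],[0,0,0],[0,0,0],[0,0,0],[0,0,0],[0,0,0],[0,0,0],[0,0,0],[0,0,0]], "claw": [50,50,50,50,50,50,50,50,50,50,50,50]}}

```text
time_s: 2.55
tool_pos: [0.4689, -0.3181, 0.2042]
tcp_rot: [0.0, 0.046, 0.999, -0.001]
wrist_force: [0.6, -0.1, -0.3]
width: 0.0471
finger_force: 0.0
```

```bash
python3 - <<'E'
from h import *
T=T_tool(); I=camera("wrist"); cv2.imwrite("pics/w1.png",I)
print(T[:3,3].round(4),np.degrees(np.arctan2(T[1,0],T[0,0])).round(2))
h=cv2.cvtColor(I,cv2.COLOR_BGR2HSV); m=cv2.inRange(h,(0,150,60),(5,255,255))|cv2.inRange(h,(175,150,60),(180,255,255))
k,_,s,c=cv2.connectedComponentsWithStats(m)
for i in range(1,k):
    if s[i,4]>50: print(s[i],c[i].round(1),onz("wrist",c[i],.09,T).round(4))
print(proj("wrist",[.468,-.317,.09],T))
E
```

```text
[ 0.4689 -0.3181  0.2042] 174.78
[312 202  20  46 880] [321.5 224.7] [ 0.4632 -0.3158  0.09  ]
[ 162  208   57   65 2586] [190.8 239.5] [ 0.4656 -0.4171  0.09  ]
[320.49392113 230.98219554]
```

View pics/w1.png

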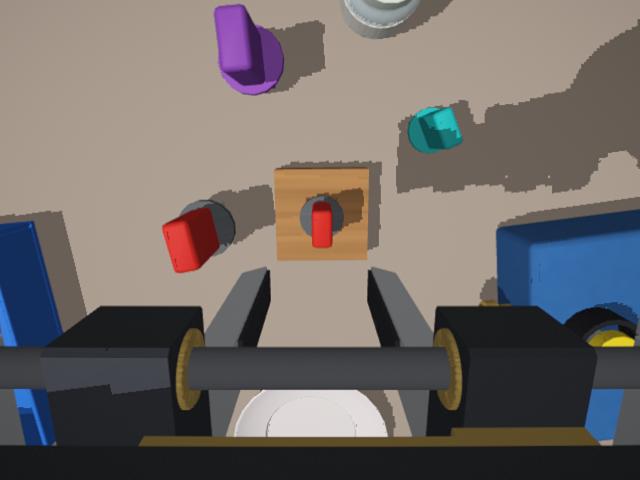

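{"fn": "step_arm", "kwargs": {"travel": [[1,1.5,30],[0,0,40],[0,0,40],[0,0,30],[0,0,15],[0,0,5],[0,0,0],[0,0,0],[0,0,0]], "rot": [[0,0,0],[0,0,0],[0,0,0],[0,0,0],[0,0,0],[0,0,0],[0,0,0],[0,0,0],[0,0,0]], "claw": [50,50,50,50,50,50,50,50,50]}}

```text
time_s: 3.5
tool_pos: [0.4673, -0.3118, 0.0468]
tcp_rot: [0.001, 0.044, 0.999, -0.001]
wrist_force: [-0.1, 1.4, 0.2]
width: 0.0471
finger_force: 0.0
```

{"fn": "step_arm", "kwargs": {"travel": [[0,0,0],[0,0,0],[0,0,0],[0,0,0],[0,0,0],[0,0,0],[0,0,0],[0,0,0]], "rot": [[0,0,0],[0,0,0],[0,0,0],[0,0,0],[0,0,0],[0,0,0],[0,0,0],[0,0,0]], "claw": [0,0,0,0,0,0,0,0], "squeeze": 45}}

```text
time_s: 4.3
tool_pos: [0.4667, -0.3131, 0.0455]
tcp_rot: [0.0, 0.044, 0.999, -0.001]
wrist_force: [-0.6, -4.9, -2.3]
width: 0.016
finger_force: 45.0
```

{"fn": "step_arm", "kwargs": {"travel": [[0,-2,-8],[0,0,-15],[0,0,-25],[0,0,-30],[0,0,-35],[0,0,-30],[0,0,0]], "rot": [[0,0,0],[0,0,0],[0,0,0],[0,0,0],[0,0,0],[0,0,0],[0,0,0]], "claw": [0,0,0,0,0,0,0]}}

```text
time_s: 5.0
tool_pos: [0.4684, -0.3139, 0.1927]
tcp_rot: [0.003, 0.044, 0.999, -0.001]
wrist_force: [0.3, -0.3, -1.7]
width: 0.0159
finger_force: 45.0
```

```bash
python3 - <<'E'
from h import *
T=T_tool(); I={n:camera(n) for n in("wrist","side","scene")}
o=get_obs(); print(o["width"],o["finger_force"],o["wrist_force"],T[:3,3].round(4),np.degrees(np.arctan2(T[1,0],T[0,0])).round(2),T[:3,2].round(4))
out=[]
for n in ("side","scene"):
    u,v=proj(n,T[:3,3]).astype(int); print(n,u,v); out.append(cv2.resize(I[n][max(0,v-50):v+50,u-50:u+50],(400,400),interpolation=cv2.INTER_CUBIC))
    cv2.imwrite(f"pics/{n}2.png",I[n])
cv2.imwrite("pics/w2.png",I["wrist"]); cv2.imwrite("pics/held.png",np.hstack(out))
E
```

```text
0.01572982874488313 44.98232424259186 [ 0.2599858   0.81326598 -2.40961786] [ 0.4684 -0.3139  0.1927] 174.97 [ 0.0066 -0.0031 -1.    ]
side 331 344
scene 254 288
```

View pics/held.png

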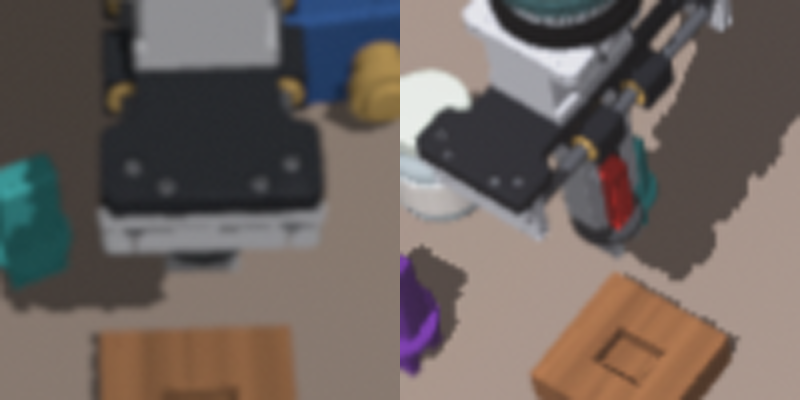

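{"fn": "step_arm", "kwargs": {"travel": [[-10,20,-5],[-15,40,-5],[-15,42,0],[-15,42,0],[-15,42,0],[-15,42,0],[-15,42,0],[-15,42,0],[-14,40,0],[-10,35,0],[0,0,0],[0,0,0]], "rot": [[0,0,0],[0,0,0],[0,0,0],[0,0,0],[0,0,0],[0,0,0],[0,0,0],[0,0,0],[0,0,0],[0,0,0],[0,0,0],[0,0,0]], "claw": [0,0,0,0,0,0,0,0,0,0,0,0]}}

```text
time_s: 6.35
tool_pos: [0.6373, 0.0606, 0.1958]
tcp_rot: [-0.003, 0.043, 0.999, -0.0]
wrist_force: [0.0, -0.6, -0.9]
width: 0.016
finger_force: 45.0
```

```bash
python3 - <<'E'
from h import *
T=T_tool(); I=camera("wrist"); cv2.imwrite("pics/w3.png",I)
print(T[:3,3].round(4),np.degrees(np.arctan2(T[1,0],T[0,0])).round(2),T[:3,2].round(4))
h=cv2.cvtColor(I,cv2.COLOR_BGR2HSV); m=cv2.inRange(h,(4,130,100),(17,255,255))
k,l,s,c=cv2.connectedComponentsWithStats(m)
for i in range(1,k):
    if s[i,4]>40:
        P=np.array([onz("wrist",(x,y),.098,T)[:2] for y,x in np.argwhere(l==i)])
        w=P-P.mean(0); v=np.linalg.svd(w,full_matrices=False)[2][0]
        print(s[i],c[i].round(1),P.mean(0).round(4),"yaw",np.degrees(np.arctan2(v[1],v[0])).round(1),"len",np.ptp(w@v).round(4))
E
```

```text
[0.6373 0.0606 0.1958] 175.08 [-5.4e-03 -3.0e-04 -1.0e+00]
[376  62  12  45 128] [380.9  85.8] [0.5372 0.1106] yaw -6.6 len 0.0278
[247 226  13  37 117] [255.5 241.7] [0.6361 0.0144] yaw 3.2 len 0.0271Traceback (most recent call last):
  File "<stdin>", line 8, in <module>
  File "h.py", line 17, in onz
    o,d=ray(name,uv,T); return o+d*(z-o[2])/d[2]
        ~~~^^^^^^^^^^^
  File "h.py", line 15, in ray
    E=np.linalg.inv(w2c(name,T)); return E[:3,3],E[:3,:3]@np.array([s[0],-s[1],-1])
                    ~~~^^^^^^^^
  File "h.py", line 8, in w2c
    p=camera_params(name)
ValueError: time passes only in moves, steps and waits
```

View pics/w3.png

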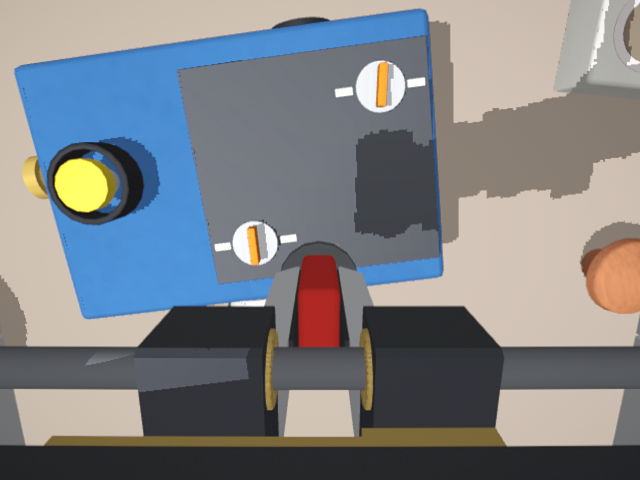

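```bash
sed -i 's/^def T_tool/import functools, json, os\n@functools.lru_cache(None)\ndef _cp(n): return camera_params(n)\ndef T_tool/; s/p=camera_params(name)/p=_cp(name)/' h.py
python3 - <<'E'
from h import *
T=T_tool(); I=cv2.imread("pics/w3.png")
def crop(c,r=35): return cv2.resize(I[c[1]-r:c[1]+r,c[0]-r:c[0]+r],(400,400),interpolation=cv2.INTER_NEAREST)
cv2.imwrite("pics/crop3.png",np.hstack([crop((380,85)),crop((256,243))]))
h=cv2.cvtColor(I,cv2.COLOR_BGR2HSV); 
m=cv2.inRange(h,(0,0,190),(180,60,255))
m[:, :160]=0; m[:40]=0; m[280:]=0; m[:,450:]=0
k,l,s,c=cv2.connectedComponentsWithStats(m)
for i in range(1,k):
    if s[i,4]>40: print("white",s[i],c[i].round(1),onz("wrist",c[i],.084,T)[:2].round(4))
m=cv2.inRange(h,(18,130,120),(34,255,255)); m[:,:60]=0;m[:,200:]=0
k,l,s,c=cv2.connectedComponentsWithStats(m)
for i in range(1,k):
    if s[i,4]>100: print("yellow",s[i],c[i].round(1),onz("wrist",c[i],.112,T)[:2].round(4))
E
```

```text
white [160  40  25   4  58] [168.9  40.9] [ 0.4934 -0.0312]
white [ 356   61   49   52 1361] [378.3  87.2] [0.5361 0.1102]
white [407  77  18  11 145] [415.6  82.1] [0.535  0.1364]
white [335  87  18  10 148] [343.6  91.6] [0.5369 0.0857]
white [233 221  29  44 554] [242.8 241.5] [0.6385 0.001 ]
white [258 224  19  41 336] [269.4 244. ] [0.6422 0.0211]
white [280 234  17   9 125] [288.1 238.2] [0.6388 0.0358]
white [214 242  17  10 122] [222.4 246.4] [ 0.6409 -0.0151]
white [428 243  22  37 267] [445.2 263. ] [0.6691 0.1551]
yellow [  60  158   56   55 2463] [ 85.5 184.5] [ 0.5838 -0.093 ]
yellow [ 66 437 134   8 952] [139.3 440.6] [ 0.7854 -0.0956]
```

View pics/crop3.png

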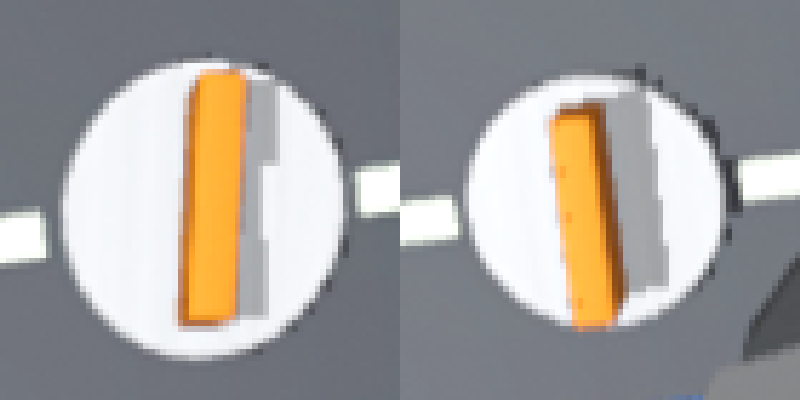

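```bash
python3 - <<'E'
from h import *
T=T_tool(); print(T[:3,3])
for a,b in (((383.5,63.1),(381.4,106)),((252,228.1),(255.5,264.9))):
    p,q=onz("wrist",a,.098,T)[:2],onz("wrist",b,.098,T)[:2]; d=q-p
    print(((p+q)/2).round(4),np.linalg.norm(d).round(4),np.degrees(np.arctan2(d[1],d[0])).round(2))
E
```

```text
[0.63729167 0.05961815 0.1963326 ]
[0.5367 0.1109] 0.027 -5.95
[0.6398 0.0116] 0.0278 -1.88
```

{"fn": "step_arm", "kwargs": {"travel": [[20,8,0],[30,12,10],[30,12,20],[20,6,20],[7,2,8],[0,0,0],[0,0,0],[0,0,0]], "rot": [[0,0,0.02],[0,0,0],[0,0,0],[0,0,0],[0,0,0],[0,0,0],[0,0,0],[0,0,0]], "claw": [0,0,0,0,0,0,0,0]}}

```text
time_s: 7.2
tool_pos: [0.5386, 0.11, 0.1415]
tcp_rot: [0.002, 0.054, 0.999, 0.0]
wrist_force: [0.5, -0.1, -1.6]
width: 0.016
finger_force: 45.0
```

```bash
cat > st.py <<'E'
from h import *
o=get_obs(); T=T_tool(o); print(T[:3,3].round(4),np.degrees(np.arctan2(T[1,0],T[0,0])).round(2),T[:3,2].round(4),o["wrist_force"].round(1),o["ft_torque"].round(2),o["finger_force"].round(1),o["time_s"],o["qpos"][5].round(2))
E
python3 st.py
```

```text
Traceback (most recent call last):
  File "st.py", line 2, in <module>
    o=get_obs(); T=T_tool(o); print(T[:3,3].round(4),np.degrees(np.arctan2(T[1,0],T[0,0])).round(2),T[:3,2].round(4),o["wrist_force"].round(1),o["ft_torque"].round(2),o["finger_force"].round(1),o["time_s"],o["qpos"][5].round(2))
                                                                                                                                                                       ^^^^^^^^^^^^^^^^^^^^^^^
AttributeError: 'float' object has no attribute 'round'
```

{"fn": "step_arm", "kwargs": {"travel": [[3.5,0,0],[0,0,6],[0,0,6],[0,0,5],[0,0,4],[0,0,0],[0,0,0],[0,0,0]], "rot": [[0,0,0],[0,0,0],[0,0,0],[0,0,0],[0,0,0],[0,0,0],[0,0,0],[0,0,0]], "claw": [0,0,0,0,0,0,0,0]}}

```text
time_s: 8.0
tool_pos: [0.5332, 0.1112, 0.1197]
tcp_rot: [0.0, 0.054, 0.999, 0.0]
wrist_force: [0.1, -0.5, -1.7]
width: 0.016
finger_force: 45.0
```

```bash
sed -i 's/o\["finger_force"\].round(1)/o["finger_force"]/' st.py; python3 st.py
```

```text
[0.5332 0.1112 0.1197] 173.83 [ 5.e-04  1.e-04 -1.e+00] [ 0.1 -0.5 -1.7] [-0.07  0.02  0.02] 44.98228847980499 8.0 -1.39
```

{"fn": "step_arm", "kwargs": {"travel": [[-3,0.5,0.5],[0,0,0],[0,0,0],[0,0,0],[0,0,0],[0,0,0],[0,0,0],[0,0,0],[0,0,0],[0,0,0],[0,0,0],[0,0,0]], "rot": [[0,0,0],[0,0,0.143],[0,0,0.143],[0,0,0.143],[0,0,0.143],[0,0,0.143],[0,0,0.143],[0,0,0.143],[0,0,0.143],[0,0,0.143],[0,0,0.143],[0,0,0.14]], "claw": [0,0,0,0,0,0,0,0,0,0,0,0]}}

```text
time_s: 9.2
tool_pos: [0.535, 0.1105, 0.1191]
tcp_rot: [-0.0, 0.746, 0.666, -0.001]
wrist_force: [-1.4, -1.6, 1.3]
width: 0.0159
finger_force: 45.0
```

```bash
python3 st.py
```

```text
[0.535  0.1105 0.1191] 83.58 [-0.0023 -0.0016 -1.    ] [-1.4 -1.6  1.3] [-0.46  0.65  0.13] 44.980430603027344 9.2 0.19
```

{"fn": "step_arm", "kwargs": {"travel": [[0,0,0],[0,0,0],[0,0,0]], "rot": [[0,0,0.04],[0,0,0.02],[0,0,0]], "claw": [0,0,0]}}

```text
time_s: 9.5
tool_pos: [0.5349, 0.1106, 0.1191]
tcp_rot: [-0.0, 0.763, 0.646, -0.001]
wrist_force: [-4.2, -2.2, 3.0]
width: 0.0157
finger_force: 45.0
```

```bash
python3 st.py
```

```text
[0.5349 0.1106 0.1191] 80.5 [-0.0022 -0.0015 -1.    ] [-4.2 -2.2  3. ] [-0.58  0.92  0.28] 45.00381052494049 9.5 0.24
```

{"fn": "step_arm", "kwargs": {"travel": [[0,0,0],[0,0,0],[0,0,-8],[0,0,-15],[0,0,-20],[0,0,-20],[0,0,-5],[0,0,0],[0,0,0],[0,0,0],[0,0,0],[0,0,0]], "rot": [[0,0,-0.1],[0,0,-0.05],[0,0,0],[0,0,0],[0,0,-0.1],[0,0,-0.14],[0,0,-0.14],[0,0,-0.14],[0,0,-0.14],[0,0,-0.14],[0,0,-0.14],[0,0,-0.14]], "claw": [0,0,0,0,0,0,0,0,0,0,0,0]}}

```text
time_s: 10.7
tool_pos: [0.5372, 0.1118, 0.1877]
tcp_rot: [0.001, 0.249, 0.969, 0.001]
wrist_force: [-0.5, -0.0, -1.7]
width: 0.0158
finger_force: 45.0
```

```bash
python3 st.py
```

```text
[0.5372 0.1118 0.1877] 151.17 [ 0.0027  0.0012 -1.    ] [-0.5 -0.  -1.7] [0.02 0.02 0.06] 44.9829375743866 10.7 -0.99
```

{"fn": "step_arm", "kwargs": {"travel": [[0,0,0],[0,0,0],[0,0,0],[0,0,0],[-20,-18,0],[-35,-32,0],[-35,-32,5],[-15,-16,15],[0,0,20],[0,0,0],[0,0,0],[0,0,0]], "rot": [[0,0,-0.12],[0,0,-0.12],[0,0,-0.12],[0,0,-0.11],[0,0,0],[0,0,0],[0,0,0],[0,0,0],[0,0,0],[0,0,0],[0,0,0],[0,0,0]], "claw": [0,0,0,0,0,0,0,0,0,0,0,0]}}

```text
time_s: 11.9
tool_pos: [0.6376, 0.0101, 0.1482]
tcp_rot: [0.001, 0.019, 1.0, 0.0]
wrist_force: [0.2, -0.2, -1.0]
width: 0.0155
finger_force: 45.0
```

```bash
python3 st.py; python3 - <<'E'
from h import *
cv2.imwrite("pics/w4.png",camera("wrist"))
E
```

```text
[0.6376 0.0101 0.1482] 177.86 [ 2.e-03  3.e-04 -1.e+00] [ 0.2 -0.2 -1. ] [ 0.02 -0.   -0.03] 44.98244762420654 11.9 -1.63
```

View pics/w4.png

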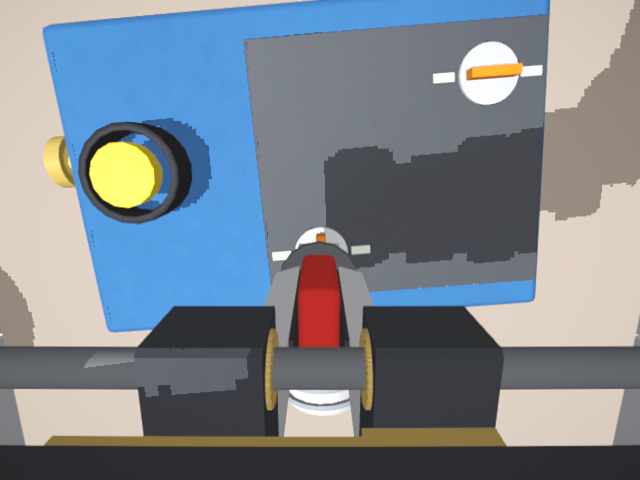

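{"fn": "step_arm", "kwargs": {"travel": [[-2,0,8],[0,0,8],[0,0,6],[0,0,4],[0,0,2],[0,0,0],[0,0,0],[0,0,0]], "rot": [[0,0,0],[0,0,0],[0,0,0],[0,0,0],[0,0,0],[0,0,0],[0,0,0],[0,0,0]], "claw": [0,0,0,0,0,0,0,0]}}

```text
time_s: 12.75
tool_pos: [0.6389, 0.0099, 0.1186]
tcp_rot: [-0.0, 0.019, 1.0, 0.001]
wrist_force: [-0.0, 3.0, -2.7]
width: 0.0156
finger_force: 45.0
```

```bash
python3 st.py
```

```text
[0.6389 0.0099 0.1186] 177.83 [-9.0e-04  1.2e-03 -1.0e+00] [-0.   3.  -2.7] [0.79 0.03 0.04] 44.99819040298462 12.75 -1.63
```

{"fn": "step_arm", "kwargs": {"travel": [[-1,1,0],[0,0,0],[0,0,0],[0,0,0],[0,0,0],[0,0,0],[0,0,0],[0,0,0],[0,0,0],[0,0,0],[0,0,0],[0,0,0]], "rot": [[0,0,0],[0,0,0.145],[0,0,0.145],[0,0,0.145],[0,0,0.145],[0,0,0.145],[0,0,0.145],[0,0,0.145],[0,0,0.145],[0,0,0.145],[0,0,0.145],[0,0,0.145]], "claw": [0,0,0,0,0,0,0,0,0,0,0,0]}}

```text
time_s: 13.95
tool_pos: [0.6392, 0.0108, 0.119]
tcp_rot: [-0.001, 0.731, 0.683, -0.001]
wrist_force: [-2.2, 2.7, -2.0]
width: 0.0156
finger_force: 45.0
```

{"fn": "step_arm", "kwargs": {"travel": [[0,0,0],[0,0,0],[0,0,0]], "rot": [[0,0,0.07],[0,0,0.03],[0,0,0]], "claw": [0,0,0]}}

```text
time_s: 14.25
tool_pos: [0.6392, 0.0108, 0.1189]
tcp_rot: [-0.001, 0.762, 0.648, -0.001]
wrist_force: [-2.8, 2.9, -1.4]
width: 0.0157
finger_force: 45.0
```

```bash
python3 st.py
```

```text
[0.6392 0.0108 0.1189] 80.77 [-2.2e-03  7.0e-04 -1.0e+00] [-2.8  2.9 -1.4] [0.75 0.64 0.32] 45.021459460258484 14.25 0.07
```

{"fn": "step_arm", "kwargs": {"travel": [[0,0,0],[0,0,0],[0,0,-8],[0,0,-15],[0,0,-20],[0,0,-15],[-20,-10,0],[-35,-17,0],[-35,-17,0],[-17,-9,0],[0,0,0],[0,0,0]], "rot": [[0,0,-0.1],[0,0,-0.05],[0,0,0],[0,0,0],[0,0,0],[0,0,0],[0,0,0],[0,0,0],[0,0,0],[0,0,0],[0,0,0],[0,0,0]], "claw": [0,0,0,0,0,0,0,0,0,0,0,0]}}

```text
time_s: 15.45
tool_pos: [0.5867, -0.0967, 0.1779]
tcp_rot: [0.001, 0.712, 0.702, 0.001]
wrist_force: [-1.3, -0.2, -1.4]
width: 0.0158
finger_force: 45.0
```

```bash
python3 st.py; python3 - <<'E'
from h import *
cv2.imwrite("pics/w5.png",camera("wrist"))
E
```

```text
[ 0.5867 -0.0967  0.1779] 89.21 [ 2.3e-03 -5.0e-04 -1.0e+00] [-1.3 -0.2 -1.4] [-0.06  0.06  0.05] 44.99329626560211 15.45 -0.27
```

View pics/w5.png

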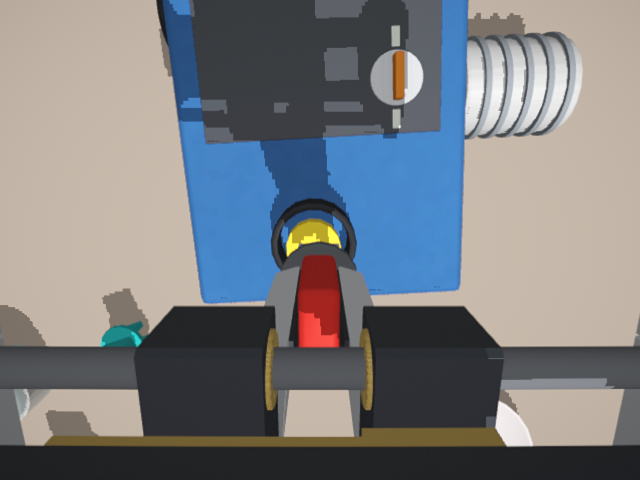

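{"fn": "step_arm", "kwargs": {"travel": [[0,-2,10],[0,0,12],[0,0,8],[0,0,3],[0,0,0],[0,0,0],[0,0,0]], "rot": [[0,0,0],[0,0,0],[0,0,0],[0,0,0],[0,0,0],[0,0,0],[0,0,0]], "claw": [0,0,0,0,0,0,0]}}

```text
time_s: 16.2
tool_pos: [0.5844, -0.0961, 0.1443]
tcp_rot: [0.0, 0.711, 0.703, 0.0]
wrist_force: [0.4, -0.3, -1.5]
width: 0.0154
finger_force: 45.0
```

{"fn": "step_arm", "kwargs": {"travel": [[0,0,1.5],[0,0,1],[0,0,0],[0,0,0],[0,0,0]], "rot": [[0,0,0],[0,0,0],[0,0,0],[0,0,0],[0,0,0]], "claw": [0,0,0,0,0]}}

```text
time_s: 16.7
tool_pos: [0.584, -0.0961, 0.1415]
tcp_rot: [0.0, 0.711, 0.703, 0.0]
wrist_force: [0.1, -0.2, -1.5]
width: 0.0159
finger_force: 45.0
```

```bash
python3 st.py
```

```text
[ 0.584  -0.0961  0.1415] 89.31 [ 2.e-04  0.e+00 -1.e+00] [ 0.1 -0.2 -1.5] [-0.08  0.05  0.01] 44.993298053741455 16.7 -0.27
```

Not in contact yet, so I'll keep going down in small steps.

{"fn": "step_arm", "kwargs": {"travel": [[0,0,1],[0,0,0],[0,0,0]], "rot": [[0,0,0],[0,0,0],[0,0,0]], "claw": [0,0,0]}}

```text
time_s: 17.0
tool_pos: [0.5841, -0.0961, 0.1408]
tcp_rot: [0.0, 0.711, 0.703, 0.0]
wrist_force: [-1.1, 0.4, 1.4]
width: 0.0156
finger_force: 45.0
```

{"fn": "step_arm", "kwargs": {"travel": [[0,0,1],[0,0,0],[0,0,0]], "rot": [[0,0,0],[0,0,0],[0,0,0]], "claw": [0,0,0]}}

```text
time_s: 17.3
tool_pos: [0.5842, -0.0961, 0.1396]
tcp_rot: [0.0, 0.711, 0.703, 0.0]
wrist_force: [0.2, 0.3, 2.2]
width: 0.0154
finger_force: 45.0
```

{"fn": "step_arm", "kwargs": {"travel": [[0,0,1],[0,0,0],[0,0,0]], "rot": [[0,0,0],[0,0,0],[0,0,0]], "claw": [0,0,0]}}

```text
time_s: 17.6
tool_pos: [0.5842, -0.0961, 0.1385]
tcp_rot: [0.0, 0.711, 0.703, 0.0]
wrist_force: [0.1, -0.3, 2.3]
width: 0.016
finger_force: 45.0
```

{"fn": "step_arm", "kwargs": {"travel": [[0,0,1],[0,0,1],[0,0,1],[0,0,1],[0,0,0.4],[0,0,0],[0,0,0],[0,0,0],[0,0,0],[0,0,0],[0,0,0]], "rot": [[0,0,0],[0,0,0],[0,0,0],[0,0,0],[0,0,0],[0,0,0],[0,0,0],[0,0,0],[0,0,0],[0,0,0],[0,0,0]], "claw": [0,0,0,0,0,0,0,0,0,0,0]}}

```text
time_s: 18.7
tool_pos: [0.5842, -0.0961, 0.1341]
tcp_rot: [0.0, 0.711, 0.703, 0.0]
wrist_force: [-0.2, -0.4, 3.8]
width: 0.0157
finger_force: 45.0
```

```bash
python3 - <<'E'
from h import *
f=[]
for i in range(4): camera("wrist"); o=get_obs(); f.append(np.r_[o["wrist_force"],o["tool_pos"][2]*1000,o["finger_force"]])
print(np.round(f,2))
E
```

```text
[[ 1.4000e-01  1.3000e-01  3.5300e+00  1.3412e+02  4.5000e+01]
 [ 1.6000e-01 -5.0000e-01  4.5000e+00  1.3409e+02  4.5000e+01]
 [-6.0000e-02  5.4000e-01  4.5800e+00  1.3411e+02  4.5000e+01]
 [-2.0000e-01 -6.2000e-01  4.1800e+00  1.3411e+02  4.5000e+01]]
```

```bash
python3 -c "
from cell import *
print(sign_off())"
```

```text
the job is handed in; nothing more can be done
None
```

I turned both cover screws to their stops, in line with the white marks, and handed in the job at about 19 s with the key still gripped (45 N) and holding the plunger about 7 mm down (about 5.8 N by the wrist force); the judge gave no verdict.

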